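# Wedge up the sensor plate on the test bench

## Task

Clear the two offcuts off the steel runway of the sensor fixture into the red bin. Then take the teal wedge by its black block, slide it thin end first along the runway squarely under the middle of the aluminium plate until the plate just lifts, about 5 mm off its rests (its front edge then stands over the orange band of the wedge), and finish still gripping the wedge there, so that the wedge alone carries the plate while the sensor is read. Leave the brass weight, the connector and the jar where they are.

Things in the scene. Friction and masses are not known exactly. Their poses are not given: they have to be found in the camera images.
- fixture: Fixed fixture: dark steel base 360 x 140 x 12 mm, origin under its centre, x along its length. Its x < 0 half is the open runway, top 12 mm above the bench. Over x = 0 to 160 mm a plate lies on four grey rests (18 mm high, inner faces at y = +-40 mm): an opening 18 mm high, 80 mm wide under the plate's front edge at x = 0. The wedge goes in along +x; the space within |y| < 38 mm is free.
- plate (a joint): How far the guided plate is lifted off its rests, in m: 0 resting, up to 0.03. It moves only straight up and falls back under its own weight (about 4 to 6 N). The wedge's push may need about 5 to 20 N.
- plate_edge (a point): Middle of the front lower edge of the aluminium plate (160 x 120 x 10 mm, teal stripe on that edge), 30 mm above the bench at rest; rises with the plate. Two brass bushings (16 mm high) and a steel sensor (36 mm high) stand on the plate 65 mm or more behind this edge; two guide posts 80 mm behind it rise to 97 mm above the bench.
- wedge: Loose teal wedge 130 long, 32 mm wide, 0.16 kg, standing on the bench; origin under the middle of its black grip block (40 long x 32 wide x 45 mm high), x towards the thin tip, z up. The ramp rises from 6 mm high at the tip (x = 110 mm) to 33 mm at x = 20 mm, 3 mm per 10 mm. An orange band crosses it 48 to 67 mm behind the tip, where it is 20.4 to 26 mm high.
- wedge_grip (a point): Centre of the wedge's black grip block, 22.5 mm above the wedge's underside; axes as the wedge. Grip across its 32 mm width (its y).
- wedge_tip (a point): Middle of the lower edge of the wedge's thin tip, 110 mm ahead (x) of the grip block's centre, at the height of the wedge's underside.
- bin: Fixed red open bin, 140 (x) x 150 (y) x 60 mm high, walls 4 mm; origin under its centre.
- offcut_a: Aluminium profile offcut, 40 (x) x 24 (y) x 24 mm, lying loose on the runway; origin under its centre.
- offcut_a_center (a point): Centre of the aluminium offcut, half-way up; grip across its 24 mm width (its y).
- offcut_b: Yellow plastic offcut, 38 (x) x 28 (y) x 22 mm with one sloped end, lying loose on the runway; origin under its centre.
- offcut_b_center (a point): Centre of the yellow offcut, half-way up; grip across its 28 mm width (its y).
- weight: Bystander: brass calibration weight, 38 mm across, 56 mm high, origin under its centre.
- connector: Bystander: round metal connector with a black end, standing on end, 24 mm across, 58 mm high, origin under its centre.
- jar: Bystander: small amber jar, 52 mm across, 65 mm high, origin under its centre.

How it is judged (in metres and radians):
On the way, in this order (a step that is already met when the one before it is completed fails the run):
1. both offcuts lie in the red bin (x of offcut_a_center in the frame of bin between -0.068 and 0.068 m and y of offcut_a_center in the frame of bin between -0.073 and 0.073 m and z of offcut_a_center in the frame of bin between 0 and 0.058 m and x of offcut_b_center in the frame of bin between -0.068 and 0.068 m and y of offcut_b_center in the frame of bin between -0.073 and 0.073 m and z of offcut_b_center in the frame of bin between 0 and 0.058 m), for 0.2 s.
2. the wedge starts to lift the plate (value of joint plate above 0.0015 m and contact force between wedge and plate above 1 N), for 0.1 s.
At the end, for the whole second after the job is handed in: Offcuts lie released in the bin; plate still, lifted 2.5-8 mm, on the wedge (over 1 N), untouched by the arm; fingers hold the wedge (over 1 N), which is upright (0.12 rad), in line (0.2 rad), tip 35-85 mm past the plate edge, within 30 mm of the middle and 5 mm of runway height (all of step 1 and value of joint plate between 0.0025 and 0.008 m and velocity of joint plate between -0.005 and 0.005 m/s and contact force between wedge and plate above 1 N and contact force between the fingers and wedge above 1 N and contact force between each of the arm, the fingers and plate below 0.3 N and contact force between the fingers and offcut_a below 0.05 N and contact force between the fingers and offcut_b below 0.05 N and angle between wedge_grip's own z axis and vertical below 0.12 rad and angle between the x axis of wedge_grip and the x axis of fixture, either way round below 0.2 rad and x of wedge_tip in the frame of fixture between 0.035 and 0.085 m and y of wedge_tip in the frame of fixture between -0.03 and 0.03 m and z of wedge_tip in the frame of fixture between 0.007 and 0.017 m); the arm keeps its last pose, push and grip.
It fails at once if the weight is disturbed (moved over 20 mm) (distance of weight from where it was at the start of the episode above 0.02 m).
It fails at once if the connector is disturbed (moved over 20 mm) (distance of connector from where it was at the start of the episode above 0.02 m).
It fails at once if the jar is disturbed (moved over 20 mm) (distance of jar from where it was at the start of the episode above 0.02 m).
It also fails if it takes over 62 s, if anything falls off the work surface, if the arm or the gripper's body presses on something with over 40 N, if the wrist force passes 120 N, or if a joint passes its speed limit or range.

## Robot

A 7-joint arm with a two-finger parallel gripper is mounted at the origin on the work surface. World frame = base frame: x ahead of the robot, y to its left, z up, the work surface at z = 0. Lengths are in mm, angles in rad, forces in N, time in s.
With the tool pointing down it reaches from about 350 to 900 mm from the base axis. Payload 19.9 kg.
Tool frame: the origin (TCP) lies midway between the tips of the shut fingers; the grasp point (between the pads) lies 19 mm behind it; z points along the fingers, y is the direction in which the jaws open and shut (so a half turn about z gives the same grasp; the last joint's range is limited). The gripper opens to 85 mm and grips with 20 to 120 N. Pads are 22 mm wide; open, the fingers measure 114 mm over their backs; the gripper's body (76 mm by 85 mm) begins 54 mm behind the grasp point. The pads swing forward as they close: fully open they stand 13 mm farther back than shut.
Start: joints at [-1.306, 0.417, -0.01, 1.614, 0.005, 1.111, -0.053], TCP at [188.745, 595.799, 231.26] pointing down, gripper open.
Joint ranges: [-2.81, 2.81], [-0.39, 2.02], [-1.27, 1.25], [0.06, 2.57], [-1.19, 4.33], [0.19, 2], [-2.82, 2.82]. Speed limits (rad/s): [1.89, 1.89, 2.39, 2.39, 3.01, 3.01, 3.01].

## Interface

Orientations are given as a unit quaternion [w, x, y, z].
In Python, from bench import telemetry, imaging, workorder gives the robot as it stands. The module is installed in compiled form; this text tells all that it offers.
- The arm moves only by the tool send_rows, never from a script. Its argument "plan" is a list that holds one entry, the list of rows, each a list of 7 numbers: the finger opening in cm, from 0 to 8.54, then the shift along the tool's x, y, z in cm, then the turn, a rotation vector about the tool's x, y, z in rad. A call has exactly 5 rows; each row is the pose to reach, as a shift and turn from the pose measured when the call began, along the tool's axes at that moment; what a row does not reach only later rows make up. A row lasts 1/8 s, in which the tool goes at most 62.5 mm and 10.7 degrees, less where a joint would pass 70% of its speed; a pose out of reach is approached as far as the arm can. A call with a gripper value outside its range is refused whole. The fingers move at their own pace and stop on an object; the grip force is fixed at half the most. Time passes only in rows, so rows that repeat a pose let the fingers close, or fill a call up. It gives the time, the measured TCP pose, the force and the opening at its end, in the units of the state.
- telemetry.observe(): the state, without advancing time (a new reading comes with each control period).
- imaging.snapshot(name): name is "side" or "top"; returns the picture (400x640x3 uint8, red, green, blue); there is no depth.
- imaging.calibration(name): a dict with "fx", "fy", "cx", "cy" (pixels), "k1" (the pictures are not rectified: a ray, as slopes to the right and down, at radius r is drawn at 1 + k1 r^2 times it, then the intrinsics apply), "origin" and "rotation" of the camera in the world. Camera axes: x right, y up, looking along -z (the intrinsics and any distortion apply to the point x, -y, -z); pixel columns grow to the right and rows downward; lengths in mm; the calibration is good to about 2 mm. A picture is of the moment at which its call begins. calibration takes no time and is no camera call.
- workorder.sign_off(): hands the job in, once; it reports no verdict.
Trained networks look in the newest picture that a camera, given by its name, has taken for a name from the list of things; names that differ only in an ending like _2 or _b are one class to them, and where a whole thing is asked for, a point or a joint stands for the part that bears it (a point fixed in the world has none). Each returns a list of dicts, best first, with "conf" (0 to 1); they miss things now and then, are a little off and sometimes report something else, mostly with a low value. They report only what shows in the picture. A call takes as long as a camera call.
- imaging.regions_of(camera, query): "pixels" (400x640 bool, what is visible of it) and "bbox" ([left, top, right, bottom] in pixels, round what is visible of it).
- imaging.place_of(camera, query): "location" ([column, row] in pixels: a listed point, or the origin of a listed thing).
The state is a dict: "time": time; "joint_positions": joint angles; "qvel": joint speeds; "effort": joint torques, N m; "tcp_pos": TCP position; "eef_rot": TCP orientation; "wrist_force": force on the tool from outside, world axes, zero at the start; "torque": the same for the moment, N m; "width": finger opening in mm.
Only numpy, scipy, OpenCV 4.12 (cv2) and the standard library are available. Lean on these libraries where they do the work, as an engineer would, in place of code of your own. Each camera call takes 0.05 s, during which the arm holds its last target.

## Working session

There is one attempt and no reset: what is moved stays moved. The work goes in short steps, Python scripts to look and compute and a tool call to move; the robot and the scene stay as the last step left them, time stands still between calls to the robot, and variables do not carry over. Pictures are saved under pics/ and viewed, and the job is handed in when it is done.

Besides the shell and the picture viewer there is one more tool, called after "Request:" as a command line: name --argument value ..., lists and objects as JSON in quotes. send_rows: Moves the arm, as the interface text tells. Its arguments: {"type":"object","properties":{"plan":{"type":"array"}},"required":["plan"]}

```bash
mkdir -p pics; cat > h.py <<'E'
import numpy as np, cv2
from bench import telemetry, imaging, workorder
from scipy.spatial.transform import Rotation as R
def rot(c):
    r=np.array(c["rotation"],float)
    if r.shape==(3,3): return r
    return R.from_quat([r[1],r[2],r[3],r[0]]).as_matrix()
def ray(cam,px):
    c=imaging.calibration(cam)
    K=np.array([[c["fx"],0,c["cx"]],[0,c["fy"],c["cy"]],[0,0,1]])
    u=cv2.undistortPoints(np.array([[px]],float),K,np.array([c["k1"],0,0,0.]))[0,0]
    d=rot(c)@np.array([u[0],-u[1],-1.]); return np.array(c["origin"],float),d
def atz(cam,px,z):
    o,d=ray(cam,px); return o+d*(z-o[2])/d[2]
def proj(cam,P):
    c=imaging.calibration(cam); p=rot(c).T@(np.array(P,float)-np.array(c["origin"]))
    x,y=p[0]/-p[2],-p[1]/-p[2]; s=1+c["k1"]*(x*x+y*y)
    return np.array([c["fx"]*x*s+c["cx"],c["fy"]*y*s+c["cy"]])
def tri(p1,p2):
    o1,d1=ray("top",p1);o2,d2=ray("side",p2)
    A=np.c_[d1,-d2];t=np.linalg.lstsq(A,o2-o1,rcond=None)[0]
    a=o1+t[0]*d1;b=o2+t[1]*d2
    return (a+b)/2,np.linalg.norm(a-b)
def save(cam,name):
    im=imaging.snapshot(cam); cv2.imwrite(f"pics/{name}.png",im[:,:,::-1]); return im
def st():
    s=telemetry.observe(); q=s["eef_rot"]; M=R.from_quat([q[1],q[2],q[3],q[0]]).as_matrix()
    return s,np.array(s["tcp_pos"]),M
def go(P,yaw=None):
    """shift in cm in tool axes to get TCP at P; turn so tool down with y axis at direction yaw (world)"""
    s,p,M=st(); d=M.T@(np.array(P,float)-p)/10
    rv=np.zeros(3)
    if yaw is not None:
        best=None
        for k in (0,np.pi):
            y=np.array([np.cos(yaw+k),np.sin(yaw+k),0]);z=np.array([0,0,-1.]);x=np.cross(y,z)
            T=np.c_[x,y,z]; r=R.from_matrix(M.T@T).as_rotvec()
            print("  option turn",r.round(3))
            if best is None or np.linalg.norm(r)<np.linalg.norm(best): best=r
        rv=best
    print("shift cm",d.round(2),"turn",rv.round(3)); return d,rv
E
python3 - <<'E'
from h import *
for c in("side","top"):
    save(c,c+"0"); print(c,imaging.calibration(c))
    for n in ["wedge_grip","wedge_tip","plate_edge","fixture","bin","offcut_a_center","offcut_b_center","weight","connector","jar"]:
        print(n,[(np.round(r["location"],1).tolist(),round(r["conf"],2)) for r in imaging.place_of(c,n)[:3]])
s,p,M=st();print(p,M.round(3),s["time"],s["wrist_force"],s["width"])
E
```

```text
side {'fx': 517.0246673988061, 'fy': 517.0246673988061, 'cx': 320.2702806856258, 'cy': 199.0725837597142, 'k1': 0.017381070441779865, 'origin': array([237.47345822, 658.88099614, 798.23818006]), 'rotation': array([-0.18679494, -0.08792079,  0.3958713 ,  0.89479802])}
wedge_grip [([423.6, 165.7], 0.74), ([285.3, 258.5], 0.3)]
wedge_tip [([429.2, 204.6], 0.87)]
plate_edge [([268.8, 277.4], 0.65)]
fixture [([270.2, 287.4], 0.77)]
bin []
offcut_a_center [([286.3, 259.1], 0.83)]
offcut_b_center [([429.9, 202.2], 0.68), ([291.5, 231.3], 0.55), ([293.8, 234.9], 0.4)]
weight [([296.4, 236.8], 0.2)]
connector [([326.5, 319.8], 0.77)]
jar [([175.8, 289.5], 0.71)]
top {'fx': 368.79215855527855, 'fy': 368.79215855527855, 'cx': 323.0754977158896, 'cy': 200.11259326299597, 'k1': -0.025892157149690332, 'origin': array([414.91776099, -63.65829532, 877.40723388]), 'rotation': array([ 0.70524605,  0.07185027, -0.06285633, -0.70250596])}
wedge_grip [([443.5, 276.2], 0.74), ([442.3, 276.1], 0.35)]
wedge_tip [([399.9, 290.6], 0.96), ([268.3, 204.7], 0.5)]
plate_edge [([246.8, 197.0], 0.86)]
fixture [([248.1, 196.0], 0.62)]
bin [([445.4, 191.5], 0.67)]
offcut_a_center [([270.2, 205.5], 0.53)]
offcut_b_center [([302.2, 194.0], 0.47)]
weight [([276.8, 135.5], 0.64)]
connector [([240.9, 256.5], 0.6)]
jar [([222.3, 135.4], 0.95)]
[188.72485952 595.81212449 231.27037546] [[-0.953  0.302  0.   ]
 [ 0.302  0.953 -0.   ]
 [-0.    -0.    -1.   ]] 1.1 [ 1.30902734 -0.20283671  0.30536829] 85.27739875157906
```

View pics/top0.png

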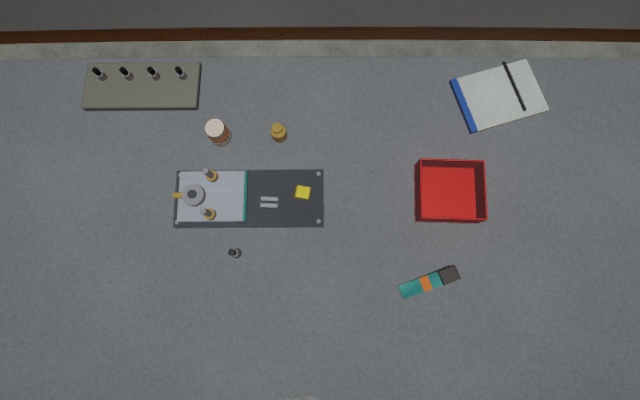

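View pics/side0.png

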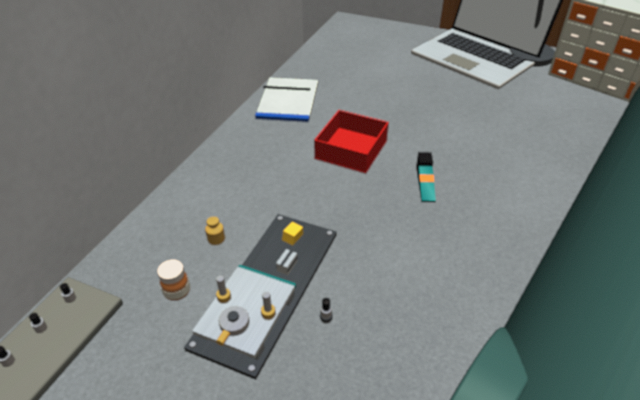

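```bash
python3 - <<'E'
from h import *
T=dict(grip=(443.5,276.2),tip=(399.9,290.6),edge=(246.8,197),fix=(248.1,196),bin=(445.4,191.5),a=(270.2,205.5),b=(302.2,194),weight=(276.8,135.5),conn=(240.9,256.5),jar=(222.3,135.4))
Z=dict(grip=22.5,tip=0,edge=30,fix=0,bin=0,a=24,b=23,weight=0,conn=0,jar=0)
for k in T: print(k,atz("top",T[k],Z[k]).round(1))
for n,a,b in [("grip",T["grip"],(423.6,165.7)),("edge",T["edge"],(268.8,277.4)),("a",T["a"],(286.3,259.1)),("b",T["b"],(291.5,231.3)),("tip",T["tip"],(429.2,204.6))]:
    P,e=tri(a,b);print("tri",n,P.round(1),round(e,1))
E
```

```text
grip [ 404.8 -326.6   22.5]
tip [ 371.6 -230.9    0. ]
edge [585.6 127.1  30. ]
fix [594.1 130.8   0. ]
bin [ 606.5 -349.3    0. ]
a [566.5  72.2  24. ]
b [594.5  -2.8  23. ]
weight [749.6  65.2   0. ]
conn [448.1 141.6   0. ]
jar [750.1 203.3   0. ]
tri grip [ 407.4 -324.7   26.4] 5.2
tri edge [586.1 127.2  30.8] 1.4
tri a [570.8  72.8  31.2] 11.5
tri b [597.8  -1.9  28.1] 8.8
tri tip [ 369.3 -232.8   -7.7] 3.9
```

```bash
python3 - <<'E'
from h import *
im=cv2.imread("pics/top0.png")
a=cv2.resize(im[150:240,165:335],None,fx=4,fy=4,interpolation=cv2.INTER_CUBIC)
b=cv2.resize(im[250:310,385:475],None,fx=4,fy=4,interpolation=cv2.INTER_CUBIC)
o=np.zeros((600,680,3),np.uint8);o[:360]=a;o[360:600,:360]=b
cv2.imwrite("pics/crop0.png",o)
s=cv2.imread("pics/side0.png")
o=np.zeros((600,800,3),np.uint8)
o[:,:480]=cv2.resize(s[210:360,220:340],None,fx=4,fy=4,interpolation=cv2.INTER_CUBIC)
o[:320,500:]=cv2.resize(s[140:220,390:465],None,fx=4,fy=4,interpolation=cv2.INTER_CUBIC)
cv2.imwrite("pics/crop1.png",o)
for q in["offcut_a","offcut_b","wedge","fixture","plate"]:
    for r in imaging.regions_of("top",q)[:2]:
        m=r["pixels"].astype(np.uint8)
        if m.sum()<5: continue
        c=max(cv2.findContours(m,0,2)[0],key=cv2.contourArea)
        rect=cv2.minAreaRect(c)
        z={"offcut_a":36,"offcut_b":34,"wedge":20,"fixture":12,"plate":40}[q]
        box=np.array([atz("top",p,z)[:2] for p in cv2.boxPoints(rect)])
        print(q,round(r["conf"],2),int(m.sum()),np.round(rect[0],1),"ctr",box.mean(0).round(1),"box",box.round(1).tolist())
E
```

```text
offcut_a 0.6 172 [270.3 202.4] ctr [571.8  70.3] box [[561.1, 90.8], [585.8, 89.7], [582.5, 49.7], [557.8, 51.0]]
offcut_a 0.56 200 [302.1 192.7] ctr [595.   -3.5] box [[582.4, 16.4], [613.5, 12.0], [607.5, -23.5], [576.6, -18.8]]
offcut_b 0.6 172 [270.3 202.4] ctr [572.2  70.6] box [[561.4, 91.2], [586.2, 90.0], [582.9, 49.9], [558.2, 51.3]]
offcut_b 0.56 200 [302.1 192.7] ctr [595.4  -3.4] box [[582.8, 16.6], [613.9, 12.1], [608.0, -23.4], [577.0, -18.7]]
wedge 0.92 1056 [428.8 281.6] ctr [ 393.  -293.8] box [[386.3, -219.5], [438.0, -354.3], [399.2, -367.6], [348.3, -233.8]]
wedge 0.49 87 [235. 253.] ctr [455.3 151.1] box [[464.4, 165.5], [464.5, 137.5], [446.2, 136.7], [446.0, 164.6]]
fixture 0.93 8174 [248.  198.5] ctr [586.6 129.3] box [[658.8, 319.0], [659.1, -54.0], [515.1, -54.7], [513.5, 306.8]]
plate 0.87 3443 [209.2 196. ] ctr [586.5 213.5] box [[645.9, 309.8], [649.8, 127.5], [527.4, 119.6], [523.0, 297.0]]
```

View pics/crop0.png

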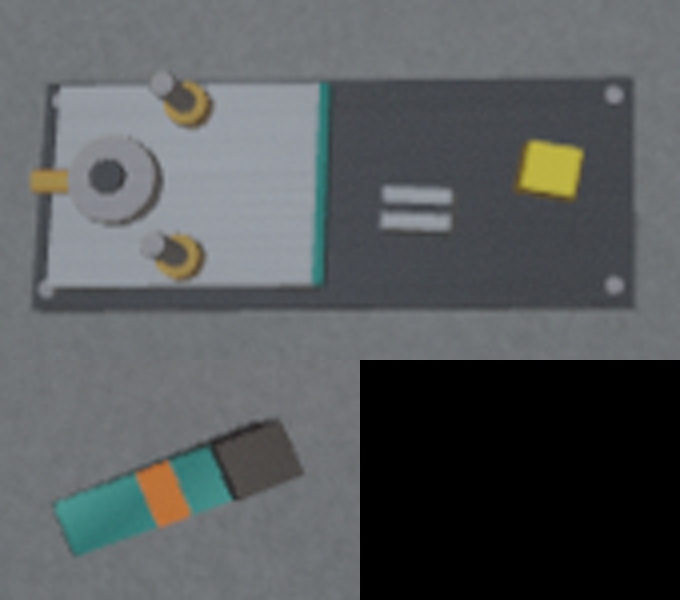

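View pics/crop1.png

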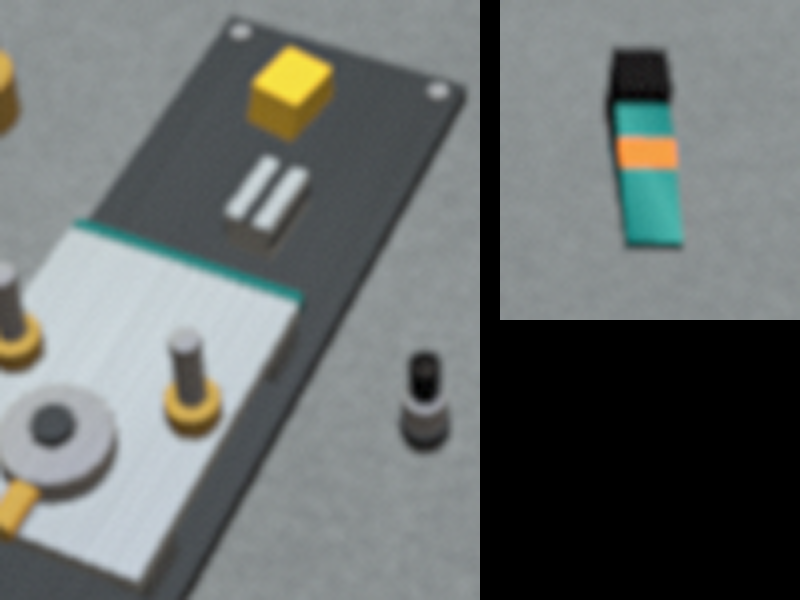

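```bash
python3 - <<'E'
from h import *
def W(l,z):
    return np.array([atz("top",(165+x/4,150+y/4),z)[:2] for x,y in l])
def ang(v): return np.degrees(np.arctan2(v[1],v[0])).round(1)
f=W([(632,78),(632,308),(33,308),(50,83)],12);print("base",f.round(1).tolist(),"ctr",f.mean(0).round(1)); 
print(" ang right edge",ang(f[0]-f[1]),"bottom",ang(f[2]-f[1]))
e=W([(329,82),(321,286)],40);print("edge top",e.round(1).tolist(),"ang",ang(e[0]-e[1]))
a=W([(383,184),(452,188),(450,231),(380,226)],24+12);print("a",a.round(1).tolist(),a.mean(0).round(1),ang(a[0]-a[1]),ang(a[3]-a[2]))
b=W([(529,140),(583,148),(576,198),(521,192)],34);print("b",b.round(1).tolist(),b.mean(0).round(1),ang(b[0]-b[1]),ang(b[3]-b[2]),ang(b[0]-b[3]),ang(b[1]-b[2]))
V=lambda l,z:np.array([atz("top",(385+x/4,250+(y-360)/4),z)[:2] for x,y in l])
g=V([(212,444),(280,420),(303,472),(234,500)],45);print("grip",g.round(1).tolist(),g.mean(0).round(1),ang(g[0]-g[1]),ang(g[3]-g[2]))
t=V([(53,503),(76,556)],6);print("tip",t.round(1).tolist(),t.mean(0).round(1))
d=t.mean(0)-g.mean(0);print(np.linalg.norm(d),ang(d))
S=lambda x,y:(220+x/4,210+y/4)
for n,p,z in[("base far-l",(232,15),12),("far-r",(465,92),12),("edge l",(78,222),40),("edge r",(301,297),40)]:print("side",n,atz("side",S(*p),z).round(1))
for n,l,z in [("a",[(264,155),(308,170),(270,228),(228,214)],36),("b",[(291,46),(333,69),(297,108),(252,87)],34)]:
    P=np.array([atz("side",S(*p),z)[:2] for p in l]);print(n,P.round(1).tolist(),P.mean(0).round(1))
P=np.array([atz("side",(390+x/4,140+y/4),45)[:2] for x,y in [(115,50),(166,50),(170,98),(112,100)]]);print("grip",P.round(1).tolist(),P.mean(0).round(1))
E
```

```text
base [[657.8, -51.6], [517.5, -52.3], [515.9, 304.0], [654.4, 304.9]] ctr [586.4 126.3]
 ang right edge 0.3 bottom 90.3
edge top [[647.3, 126.7], [526.2, 125.9]] ang 0.4
a [[586.8, 93.1], [584.5, 52.7], [559.1, 53.1], [561.9, 94.0]] [573.1  73.2] 86.8 86.1
b [[613.8, 8.4], [609.1, -23.4], [579.2, -19.6], [582.7, 12.5]] [596.2  -5.5] 81.5 83.8 -7.5 -7.1
grip [[416.4, -308.1], [429.6, -346.6], [401.3, -357.7], [386.1, -318.7]] [ 408.3 -332.8] 108.9 111.3
tip [[382.8, -226.3], [353.2, -238.5]] [ 368.  -232.4]
108.17770071122547 111.9
side base far-l [661.1 -52.   12. ]
side far-r [520.9 -48.3  12. ]
side edge l [648.  130.1  40. ]
side edge r [530.1 128.5  40. ]
a [[587.3, 53.0], [562.9, 53.3], [563.5, 94.0], [586.1, 94.2]] [575.   73.6]
b [[609.9, -23.4], [582.3, -16.7], [587.3, 15.8], [615.1, 11.6]] [598.7  -3.2]
grip [[430.0, -345.1], [402.0, -357.0], [387.9, -312.7], [418.4, -297.7]] [ 409.6 -328.1]
```

```bash
python3 - <<'E'
from h import *
go((574,73,150),-0.05)
b=np.array([atz("top",p,60)[:2] for p in[(418,158),(486,160),(487,222),(419,222)]]);print("bin",b.round(1),b.mean(0))
E
```

```text
option turn [-0.     0.     1.314]
  option turn [-0.    -0.    -1.828]
shift cm [-52.52 -38.2    8.13] turn [-0.     0.     1.314]
bin [[ 672.3 -271.2]
 [ 668.  -428. ]
 [ 524.  -418.9]
 [ 523.7 -266.9]] [ 596.99113918 -346.24263198]
```

Request:
send_rows --plan '[[[8.5, -5, -3.6, 0, 0, 0, 0.13], [8.5, -10, -7.3, 0.5, 0, 0, 0.26], [8.5, -15.7, -11.4, 1, 0, 0, 0.4], [8.5, -21, -15.2, 1.5, 0, 0, 0.55], [8.5, -26, -19, 2, 0, 0, 0.7]]]'

```text
time: 1.98
tcp_pos: [373.7, 343.7, 212.4]
eef_rot: [0.0, 0.485, 0.875, 0.0]
wrist_force: [1.3, 0.8, -0.1]
width: 84.9
```

```bash
python3 - <<'E'
from h import *
s,p,M=st();print(p,s["time"],s["width"]);go((574,73,120),-0.05)
E
```

```text
[373.73251169 343.66401497 212.36407277] 1.975 84.90021287601793
  option turn [ 0.001 -0.     0.609]
  option turn [ 1.000e-03  1.000e-03 -2.533e+00]
shift cm [-33.57   2.62   9.23] turn [ 0.001 -0.     0.609]
```

Request:
send_rows --plan '[[[6, -6, 0.5, 1, 0, 0, 0.13], [6, -12, 1, 2, 0, 0, 0.26], [6, -18.5, 1.5, 4, 0, 0, 0.4], [6, -25, 2, 6, 0, 0, 0.52], [6, -30.5, 2.4, 8, 0, 0, 0.61]]]'

```text
time: 2.6
tcp_pos: [552.9, 102.2, 134.6]
eef_rot: [0.0, 0.726, 0.688, 0.001]
wrist_force: [1.1, 1.6, -0.3]
width: 60.3
```

```bash
python3 - <<'E'
from h import *
save("top","top1");save("side","side1")
s,p,M=st();print(p,s["time"],s["width"]);go((574,73,16),-0.05)
E
```

```text
[553.43346516  97.31261909 133.10624346] 2.7 60.201116848646436
  option turn [-0.     0.003 -0.011]
  option turn [0.004 0.    3.131]
shift cm [-2.27  2.2  11.72] turn [-0.     0.003 -0.011]
```

View pics/top1.png

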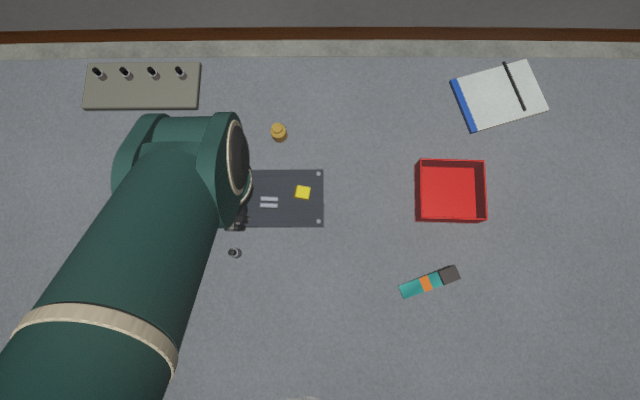

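Request:
send_rows --plan '[[[6, -2.3, 2.2, 2, 0, 0, -0.01], [6, -2.3, 2.2, 5, 0, 0, -0.01], [6, -2.3, 2.2, 9, 0, 0, -0.01], [6, -2.3, 2.2, 9, 0, 0, -0.01], [6, -2.3, 2.2, 9, 0, 0, -0.01]]]'

```text
time: 3.32
tcp_pos: [574.6, 72.8, 44.5]
eef_rot: [0.001, 0.725, 0.689, -0.001]
wrist_force: [0.7, 0.0, 0.0]
width: 60.3
```

```bash
python3 - <<'E'
from h import *
save("side","side2")
s,p,M=st();print(p,s["time"],s["width"]);go((574,73,16),-0.05)
im=cv2.imread("pics/side2.png");cv2.imwrite("pics/side2c.png",cv2.resize(im[170:320,200:400],None,fx=4,fy=4,interpolation=2))
E
```

```text
[574.86090277  72.92387008  44.80465218] 3.375 60.086358258613686
  option turn [ 0.002  0.002 -0.001]
  option turn [ 4.000e-03 -3.000e-03  3.141e+00]
shift cm [ 0.01 -0.09  2.88] turn [ 0.002  0.002 -0.001]
```

View pics/side2c.png

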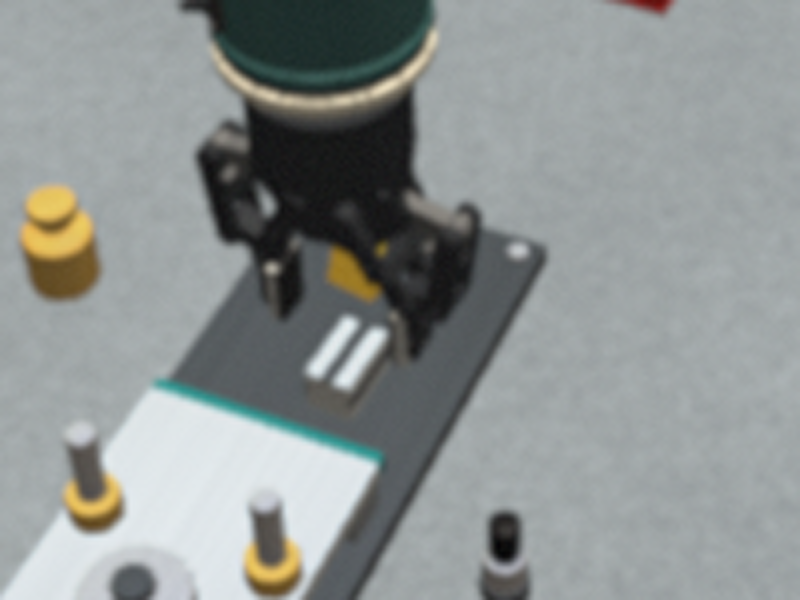

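Request:
send_rows --plan '[[[6, 0, -0.05, 1.5, 0, 0, 0], [6, 0, -0.05, 2.9, 0, 0, 0], [6, 0, -0.05, 2.9, 0, 0, 0], [1.5, 0, -0.05, 2.9, 0, 0, 0], [1.5, 0, -0.05, 2.9, 0, 0, 0]]]'

```text
time: 4.0
tcp_pos: [574.6, 72.8, 16.1]
eef_rot: [0.002, 0.725, 0.689, -0.0]
wrist_force: [0.6, 0.3, 0.5]
width: 24.3
```

Request:
send_rows --plan '[[[1.5, 0, 0, 0, 0, 0, 0], [1.5, 0, 0, 0, 0, 0, 0], [1.5, 0, 0, -3, 0, 0, 0], [1.5, 0, 0, -8, 0, 0, 0], [1.5, 0, 0, -12, 0, 0, 0]]]'

```text
time: 4.62
tcp_pos: [574.4, 73.1, 137.9]
eef_rot: [0.002, 0.725, 0.689, 0.0]
wrist_force: [-0.5, -0.3, -1.0]
width: 22.7
```

```bash
python3 - <<'E'
from h import *
save("side","side3")
s,p,M=st();print(p,s["time"],s["width"],s["wrist_force"]);go((597,-376,150),0)
E
```

```text
[576.52379551  73.12261672 142.55410027] 4.675 22.337304931106488 [ 4.40468439 -0.10997322  6.71041284]
  option turn [ 0.008  0.001 -0.051]
  option turn [ 1.00e-03 -1.20e-02  3.09e+00]
shift cm [-44.75   4.35  -0.69] turn [ 0.008  0.001 -0.051]
```

View pics/side3.png

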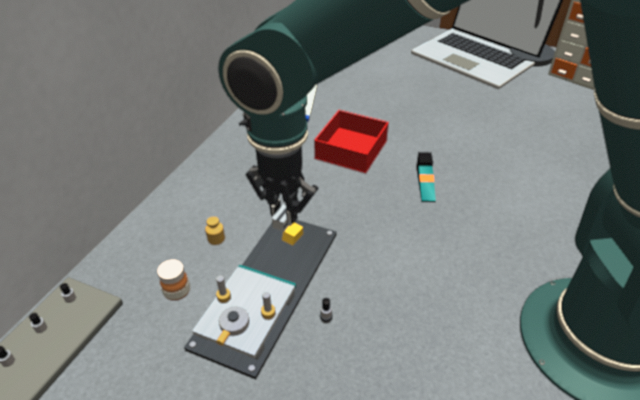

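```bash
python3 - <<'E'
from h import *
im=save("side","side3b")[:,:,::-1];cv2.imwrite("pics/side3c.png",cv2.resize(im[140:260,220:350],None,fx=5,fy=5,interpolation=2))
s,p,M=st();print(p,s["width"],s["wrist_force"])
E
```

```text
[576.31832473  73.34511309 140.16040002] 22.80628421630025 [ 0.96544533 -0.73099992 -0.1931744 ]
```

View pics/side3c.png

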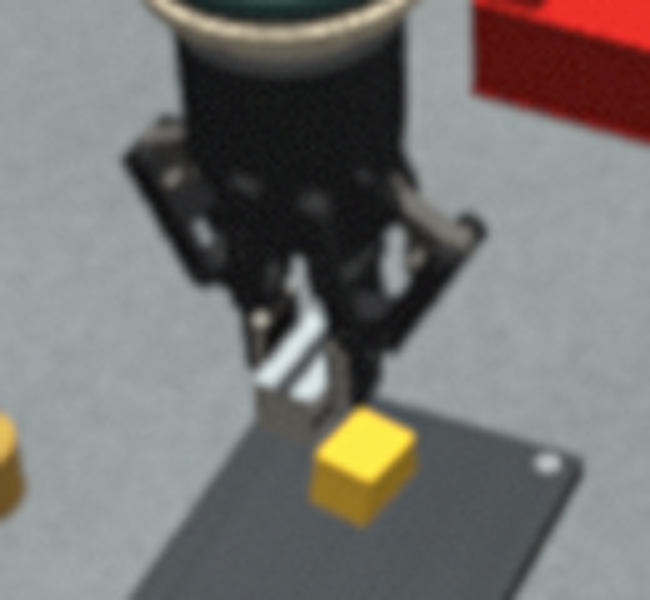

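Request:
send_rows --plan '[[[1.5, -4, 0.4, 0, 0, 0, 0], [1.5, -10, 1, 0, 0, 0, -0.02], [1.5, -16, 1.6, 0, 0, 0, -0.03], [1.5, -22, 2.2, 0, 0, 0, -0.05], [1.5, -28, 2.7, 0, 0, 0, -0.05]]]'

```text
time: 5.35
tcp_pos: [588.7, -209.4, 139.8]
eef_rot: [0.003, 0.707, 0.707, 0.003]
wrist_force: [0.2, 0.4, -0.3]
width: 22.3
```

Request:
send_rows --plan '[[[1.5, -5, 0.3, 0, 0, 0, 0], [1.5, -10, 0.6, 0, 0, 0, 0], [1.5, -15, 0.9, 0, 0, 0, 0], [1.5, -16.7, 0.9, 0, 0, 0, 0], [1.5, -16.7, 0.9, 0, 0, 0, 0]]]'

```text
time: 5.98
tcp_pos: [597.0, -377.2, 139.0]
eef_rot: [0.002, 0.708, 0.706, 0.002]
wrist_force: [1.1, 0.4, -0.2]
width: 22.5
```

```bash
python3 - <<'E'
from h import *
s,p,M=st();print(p,s["time"],s["width"],s["wrist_force"]);go((597,-376,30),0)
im=save("side","side4")[:,:,::-1];cv2.imwrite("pics/side4c.png",cv2.resize(im[20:200,260:460],None,fx=3,fy=3,interpolation=2))
E
```

```text
[ 596.99499545 -377.23221434  139.01206911] 5.975 22.50795279129531 [ 1.07909549  0.40829354 -0.18369362]
  option turn [ 0.006  0.    -0.002]
  option turn [ 0.   -0.01  3.14]
shift cm [ 0.12 -0.07 10.9 ] turn [ 0.006  0.    -0.002]
```

View pics/side4c.png

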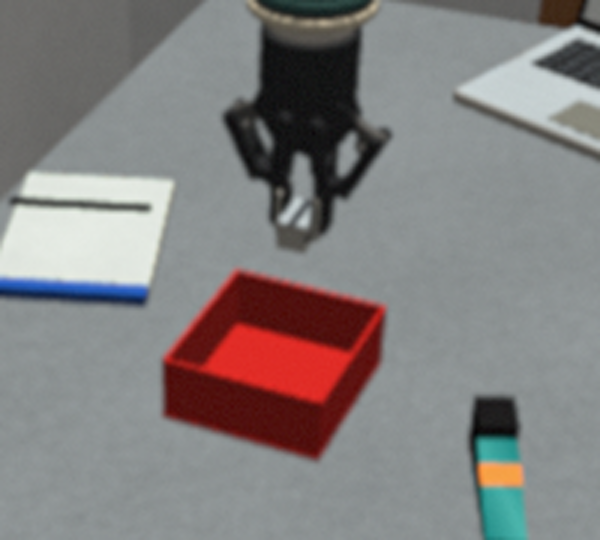

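Request:
send_rows --plan '[[[1.5, 0.1, 0, 4, 0, 0, 0], [1.5, 0.1, 0, 8, 0, 0, 0], [1.5, 0.1, 0, 11.8, 0, 0, 0], [1.5, 0.1, 0, 11.8, 0, 0, 0], [5, 0.1, 0, 11.8, 0, 0, 0]]]'

```text
time: 6.65
tcp_pos: [599.4, -374.2, 22.8]
eef_rot: [0.003, 0.707, 0.707, 0.003]
wrist_force: [0.6, -1.0, 0.6]
width: 39.6
```

Request:
send_rows --plan '[[[5, 0, 0, 0, 0, 0, 0], [5, 0, 0, 0, 0, 0, 0], [5, 0, 0, -4, 0, 0, 0], [5, 0, 0, -9, 0, 0, 0], [5, 0, 0, -14, 0, 0, 0]]]'

```text
time: 7.28
tcp_pos: [598.1, -374.2, 165.0]
eef_rot: [0.003, 0.707, 0.707, 0.003]
wrist_force: [0.6, -0.4, -0.5]
width: 50.1
```

```bash
python3 - <<'E'
from h import *
im=save("side","side5")[:,:,::-1];cv2.imwrite("pics/side5c.png",cv2.resize(im[20:200,260:460],None,fx=3,fy=3,interpolation=2))
s,p,M=st();print(p,s["time"],s["width"],s["wrist_force"]);go((597.5,-3,110),-0.12)
E
```

```text
[ 600.07914185 -376.04786887  172.39204499] 7.325 49.958089623785746 [ 0.94230752 -1.64363533  7.88596665]
  option turn [0.016 0.003 0.12 ]
  option turn [-0.005  0.024 -3.021]
shift cm [37.33 -0.34  6.07] turn [0.016 0.003 0.12 ]
```

View pics/side5c.png

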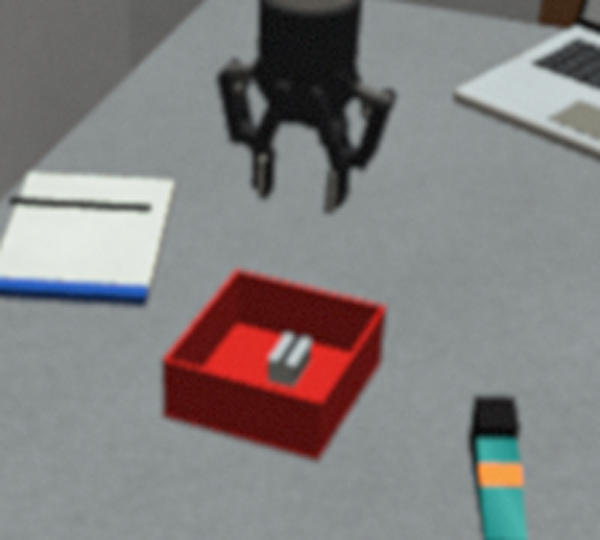

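Request:
send_rows --plan '[[[6, 5, 0, 0, 0, 0, 0], [6, 11, -0.1, 1, 0, 0, 0.03], [6, 17, -0.2, 2, 0, 0, 0.06], [6, 23, -0.2, 4, 0, 0, 0.1], [6, 29, -0.3, 5, 0, 0, 0.12]]]'

```text
time: 7.95
tcp_pos: [597.4, -84.3, 120.8]
eef_rot: [0.007, 0.748, 0.663, 0.005]
wrist_force: [1.7, -0.1, -0.6]
width: 60.1
```

```bash
python3 - <<'E'
from h import *
im=save("top","top6")[:,:,::-1];cv2.imwrite("pics/top6c.png",cv2.resize(im[140:240,270:500],None,fx=3,fy=3,interpolation=2))
s,p,M=st();print(p,s["time"],s["width"],s["wrist_force"]);go((597.5,-3,60),-0.12)
for n in("offcut_a_center","offcut_b_center","bin"):print([(np.round(r["location"],1).tolist(),round(r["conf"],2)) for r in imaging.place_of("top",n)[:3]])
E
```

```text
[597.40470447 -74.56871276 119.09670831] 8.0 59.935587594405526 [ 3.5632812  10.55911068 -2.07207361]
  option turn [ 0.014 -0.002  0.007]
  option turn [ 3.000e-03  2.200e-02 -3.135e+00]
shift cm [ 7.1  -0.88  5.91] turn [ 0.014 -0.002  0.007]
[([247.2, 199.4], 0.75), ([459.0, 198.7], 0.65), ([248.2, 196.9], 0.53)]
[]
[([446.6, 194.0], 0.88)]
```

View pics/top6c.png

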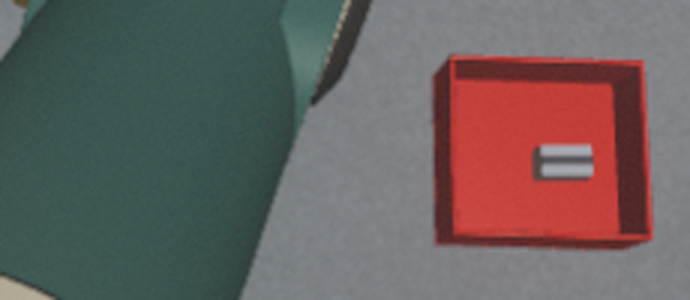

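Request:
send_rows --plan '[[[6, 5, -0.5, 0, 0, 0, 0], [6, 7.1, -0.9, 1, 0, 0, 0], [6, 7.1, -0.9, 4, 0, 0, 0], [6, 7.1, -0.9, 6, 0, 0, 0], [6, 7.1, -0.9, 6, 0, 0, 0]]]'

```text
time: 8.78
tcp_pos: [597.6, -15.1, 59.9]
eef_rot: [0.006, 0.748, 0.664, 0.004]
wrist_force: [-0.5, 0.2, 0.2]
width: 60.1
```

```bash
python3 - <<'E'
from h import *
im=save("side","side7")[:,:,::-1];cv2.imwrite("pics/side7c.png",cv2.resize(im[150:280,220:370],None,fx=4,fy=4,interpolation=2))
s,p,M=st();print(p,s["time"],s["width"],s["wrist_force"]);go((597.5,-3,16),-0.12)
E
```

```text
[598.21879848 -14.98779546  60.96947197] 8.825 60.00343049476223 [0.15202145 1.17289886 0.29851398]
  option turn [0.016 0.003 0.001]
  option turn [-0.004  0.025 -3.14 ]
shift cm [ 1.19 -0.29  4.49] turn [0.016 0.003 0.001]
```

View pics/side7c.png

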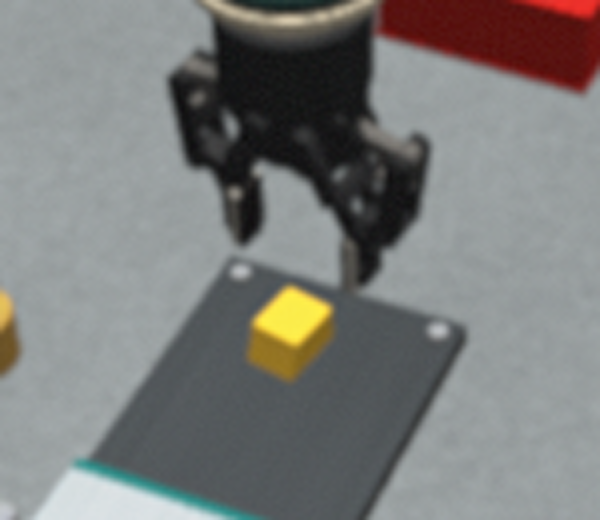

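Request:
send_rows --plan '[[[6, 1.2, -0.2, 0, 0.016, 0, 0], [6, 1.2, -0.2, 2, 0.016, 0, 0], [6, 1.2, -0.2, 4.5, 0.016, 0, 0], [6, 1.2, -0.2, 4.5, 0.016, 0, 0], [1.5, 1.2, -0.2, 4.5, 0.016, 0, 0]]]'

```text
time: 9.45
tcp_pos: [598.6, -3.1, 16.4]
eef_rot: [0.001, 0.748, 0.664, -0.001]
wrist_force: [0.8, 0.9, -0.3]
width: 43.2
```

Request:
send_rows --plan '[[[1.5, 0, 0, 0, 0, 0, 0], [1.5, 0, 0, 0, 0, 0, 0], [1.5, 0, 0, -4, 0, 0, 0], [1.5, 0, 0, -8, 0, 0, 0], [1.5, 0, 0, -12, 0, 0, 0]]]'

```text
time: 10.07
tcp_pos: [598.6, -2.8, 138.1]
eef_rot: [0.001, 0.748, 0.664, -0.001]
wrist_force: [0.5, -0.4, -0.5]
width: 26.4
```

```bash
python3 - <<'E'
from h import *
im=save("side","side8")[:,:,::-1];cv2.imwrite("pics/side8c.png",cv2.resize(im[100:280,220:400],None,fx=3,fy=3,interpolation=2))
s,p,M=st();print(p,s["time"],s["width"],s["wrist_force"]);go((600,-325,145),0)
E
```

```text
[600.75476657  -3.08261588 143.12112191] 10.125 26.765073861928048 [3.82844023 0.43434786 7.19363857]
  option turn [ 0.006  0.002 -0.119]
  option turn [ 3.000e-03 -1.000e-02  3.022e+00]
shift cm [-31.97   3.76  -0.12] turn [ 0.006  0.002 -0.119]
```

View pics/side8c.png

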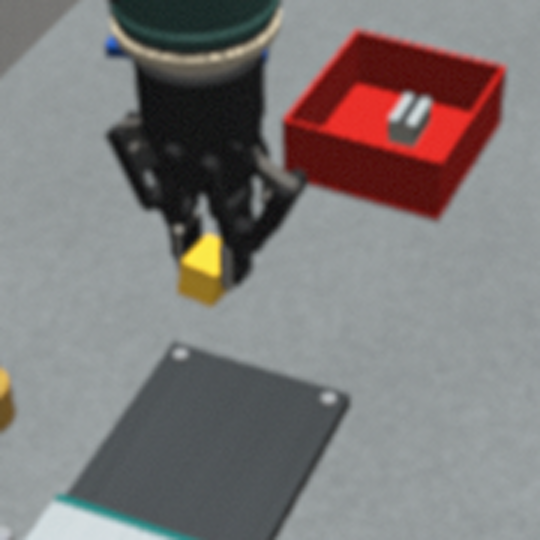

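Request:
send_rows --plan '[[[1.5, -5, 0.6, 0, 0, 0, 0], [1.5, -11, 1.3, 0, 0, 0, -0.04], [1.5, -17, 2, 0, 0, 0, -0.08], [1.5, -23, 2.7, 0, 0, 0, -0.12], [1.5, -29, 3.2, 0, 0, 0, -0.12]]]'

```text
time: 10.75
tcp_pos: [597.9, -296.7, 144.1]
eef_rot: [0.003, 0.707, 0.708, 0.002]
wrist_force: [1.2, 0.2, -0.3]
width: 26.8
```

```bash
python3 - <<'E'
from h import *
s,p,M=st();print(p,s["time"],s["width"],s["wrist_force"]);go((606,-320,20),0)
E
```

```text
[ 597.93899434 -296.7032729   144.05066897] 10.75 26.834988658162764 [ 1.15594697  0.21295652 -0.25379459]
  option turn [0.007 0.002 0.002]
  option turn [-3.00e-03  1.10e-02 -3.14e+00]
shift cm [-2.31  0.71 12.42] turn [0.007 0.002 0.002]
```

Request:
send_rows --plan '[[[1.5, -2.3, 0.7, 0, 0, 0, 0], [1.5, -2.3, 0.7, 4, 0, 0, 0], [1.5, -2.3, 0.7, 9, 0, 0, 0], [1.5, -2.3, 0.7, 12.3, 0, 0, 0], [1.5, -2.3, 0.7, 12.3, 0, 0, 0]]]'

```text
time: 11.38
tcp_pos: [604.6, -319.3, 19.1]
eef_rot: [0.001, 0.707, 0.708, 0.001]
wrist_force: [-0.1, 0.0, 0.6]
width: 27.0
```

Request:
send_rows --plan '[[[5.5, 0, 0, 0, 0, 0, 0], [5.5, 0, 0, 0, 0, 0, 0], [5.5, 0, 0, -1, 0, 0, 0], [5.5, 0, 0, -7, 0, 0, 0], [5.5, 0, 0, -12, 0, 0, 0]]]'

```text
time: 12.0
tcp_pos: [604.3, -319.5, 142.4]
eef_rot: [0.002, 0.707, 0.708, 0.001]
wrist_force: [0.1, -0.3, 0.8]
width: 54.7
```

```bash
python3 - <<'E'
from h import *
s,p,M=st();print(p,s["time"],s["width"],s["wrist_force"]);go((409,-330,110),0.36)
im=save("side","side9")[:,:,::-1];cv2.imwrite("pics/side9c.png",cv2.resize(im[20:220,260:470],None,fx=3,fy=3,interpolation=2))
E
```

```text
[ 604.32491553 -319.49726937  142.40628664] 12.0 54.74649865084463 [ 0.11812623 -0.26549165  0.77817271]
  option turn [ 0.005  0.002 -0.359]
  option turn [ 0.003 -0.007  2.783]
shift cm [ -1.02 -19.55   3.14] turn [ 0.005  0.002 -0.359]
```

View pics/side9c.png

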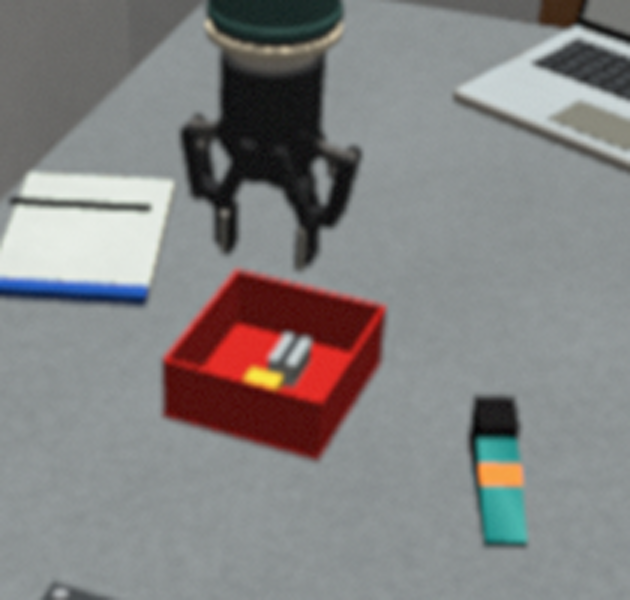

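Request:
send_rows --plan '[[[6.5, -0.2, -5, 0, 0, 0, -0.1], [6.5, -0.5, -10, 0, 0, 0, -0.2], [6.5, -1, -15, 1, 0, 0, -0.3], [6.5, -1, -19.6, 3, 0, 0, -0.37], [6.5, -1, -19.6, 5, 0, 0, -0.37]]]'

```text
time: 12.68
tcp_pos: [408.5, -332.3, 97.9]
eef_rot: [0.007, 0.565, 0.825, 0.002]
wrist_force: [0.5, -0.0, 0.6]
width: 64.6
```

```bash
python3 - <<'E'
from h import *
im=save("side","side10")[:,:,::-1];cv2.imwrite("pics/side10c.png",cv2.resize(im[60:220,350:500],None,fx=4,fy=4,interpolation=2)[:600])
s,p,M=st();print(p,s["time"],s["width"],s["wrist_force"]);go((408,-330,8),0.37)
E
```

```text
[ 409.38347542 -331.35909595   95.63664226] 12.725 64.84752503527884 [-1.91353989  2.66942977 -3.83743109]
  option turn [ 0.01   0.008 -0.   ]
  option turn [ 0.012 -0.015  3.141]
shift cm [ 0.24 -0.16  8.76] turn [ 0.01   0.008 -0.   ]
```

View pics/side10c.png

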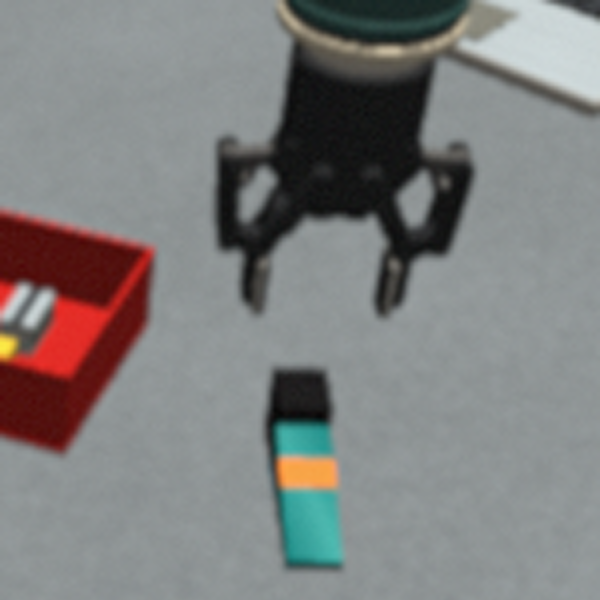

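```bash
python3 - <<'E'
from h import *
for z in (90,45,0): print(((proj("side",(409.4,-331.4,z))-[350,60])*4).round())
s,p,M=st()
for o in (30,-30):print(((proj("side",np.array([409.4,-331.4,92])+M[:,1]*o)-[350,60])*4).round())
E
```

```text
[312. 329.]
[302. 391.]
[293. 450.]
[261. 325.]
[365. 328.]
```

Request:
send_rows --plan '[[[6.5, 0.2, -0.1, 2, 0.01, 0.008, 0], [6.5, 0.2, -0.1, 6, 0.01, 0.008, 0], [6.5, 0.2, -0.1, 8.7, 0.01, 0.008, 0], [6.5, 0.2, -0.1, 8.7, 0.01, 0.008, 0], [2.5, 0.2, -0.1, 8.7, 0.01, 0.008, 0]]]'

```text
time: 13.35
tcp_pos: [409.3, -330.5, 9.4]
eef_rot: [0.0, 0.565, 0.825, -0.0]
wrist_force: [-0.1, 0.0, -0.4]
width: 48.3
```

Request:
send_rows --plan '[[[2.5, 0, 0, 0, 0, 0, 0], [2.5, 0, 0, 0, 0, 0, 0], [2.5, 0, 0, 0, 0, 0, 0], [2.5, 0, 0, 0, 0, 0, 0], [2.5, 0, 0, -1, 0, 0, 0]]]'

```text
time: 13.98
tcp_pos: [409.2, -330.4, 19.9]
eef_rot: [0.0, 0.565, 0.825, -0.0]
wrist_force: [0.0, 0.5, -1.9]
width: 31.2
```

```bash
python3 - <<'E'
from h import *
s,p,M=st();print(p,s["time"],s["width"],s["wrist_force"]);go((408,-330,80),0.37)
im=save("side","side11")[:,:,::-1];cv2.imwrite("pics/side11c.png",cv2.resize(im[60:220,350:500],None,fx=4,fy=4,interpolation=2)[:600])
E
```

```text
[ 409.2199504  -330.40742483   19.86391204] 13.975 31.199290313295577 [ 0.04497162  0.46333801 -1.93664484]
  option turn [-0.  0. -0.]
  option turn [0.    0.    3.141]
shift cm [ 0.08 -0.1  -6.01] turn [-0.  0. -0.]
```

View pics/side11c.png

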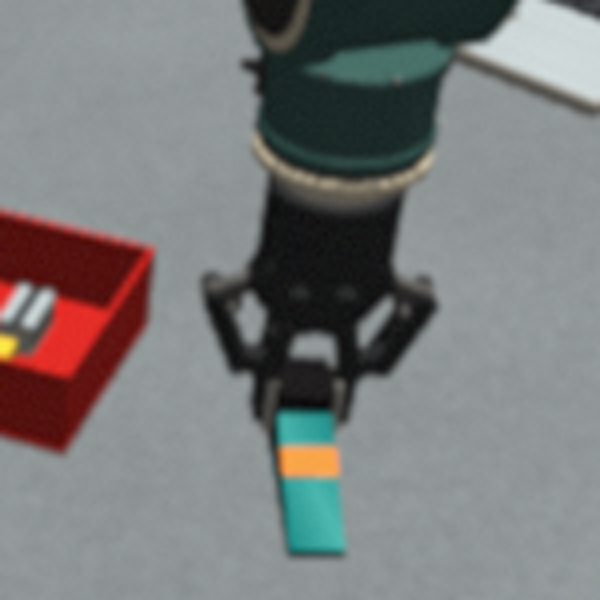

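```bash
python3 - <<'E'
from h import *
go((587,-25,100),0.0)
E
```

```text
option turn [0.001 0.001 0.37 ]
  option turn [-2.000e-03  2.000e-03 -2.772e+00]
shift cm [22.11 27.58 -7.89] turn [0.001 0.001 0.37 ]
```

Request:
send_rows --plan '[[[2.5, 0, 0, -3, 0, 0, 0], [2.5, 0.5, 0.5, -8, 0, 0, 0], [2.5, 4, 5, -8, 0, 0, 0.07], [2.5, 8, 9.7, -8, 0, 0, 0.14], [2.5, 11.5, 14.4, -8, 0, 0, 0.2]]]'

```text
time: 14.65
tcp_pos: [503.2, -169.6, 101.9]
eef_rot: [0.001, 0.645, 0.764, 0.0]
wrist_force: [1.0, -0.3, -1.4]
width: 31.5
```

```bash
python3 - <<'E'
from h import *
s,p,M=st();print(p,s["time"],s["width"]);go((587,-25,75),0.0)
E
```

```text
[ 503.1584645  -169.59331347  101.90691877] 14.65 31.533845416118325
  option turn [0.002 0.001 0.167]
  option turn [-2.000e-03  3.000e-03 -2.974e+00]
shift cm [12.86 10.67  2.7 ] turn [0.002 0.001 0.167]
```

Request:
send_rows --plan '[[[2.5, 3, 2.5, 0, 0, 0, 0.05], [2.5, 7, 6, 0, 0, 0, 0.1], [2.5, 11, 9.2, 1, 0, 0, 0.167], [2.5, 12.9, 10.7, 2.7, 0, 0, 0.167], [2.5, 12.9, 10.7, 2.7, 0, 0, 0.167]]]'

```text
time: 15.28
tcp_pos: [587.2, -22.3, 74.1]
eef_rot: [0.0, 0.706, 0.708, 0.0]
wrist_force: [-0.1, -0.3, -1.6]
width: 31.1
```

```bash
python3 - <<'E'
from h import *
im=save("side","side12")[:,:,::-1];cv2.imwrite("pics/side12c.png",cv2.resize(im[150:300,220:400],None,fx=4,fy=4,interpolation=2)[:600])
im=save("top","top12")[:,:,::-1];cv2.imwrite("pics/top12c.png",cv2.resize(im[140:260,170:350],None,fx=4,fy=4,interpolation=2)[:600])
s,p,M=st();print(p,s["time"],s["width"],s["wrist_force"]);go((587,-25,35),0.0)
E
```

```text
[587.01749292 -25.08950575  75.30160675] 15.375 31.19928970555376 [-0.07084864 -0.86337559 -0.99604769]
  option turn [0.002 0.001 0.   ]
  option turn [-2.000e-03  3.000e-03 -3.141e+00]
shift cm [ 0.01 -0.01  4.03] turn [0.002 0.001 0.   ]
```

View pics/side12c.png

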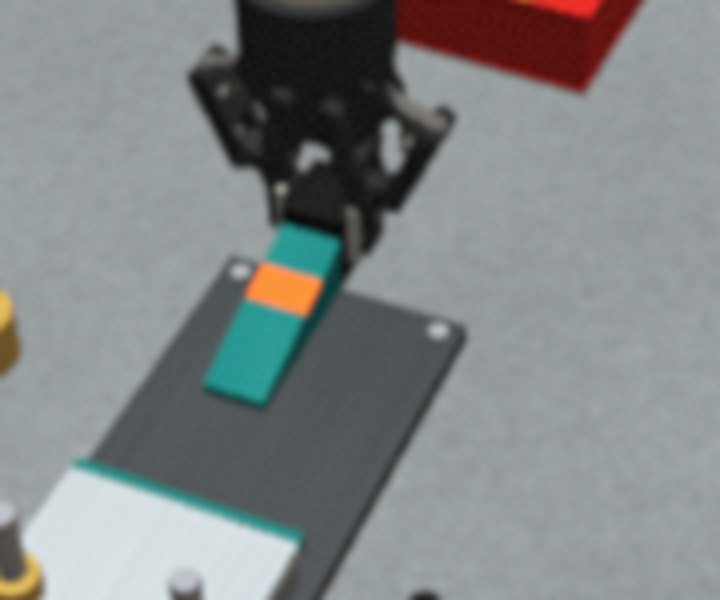

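View pics/top12c.png

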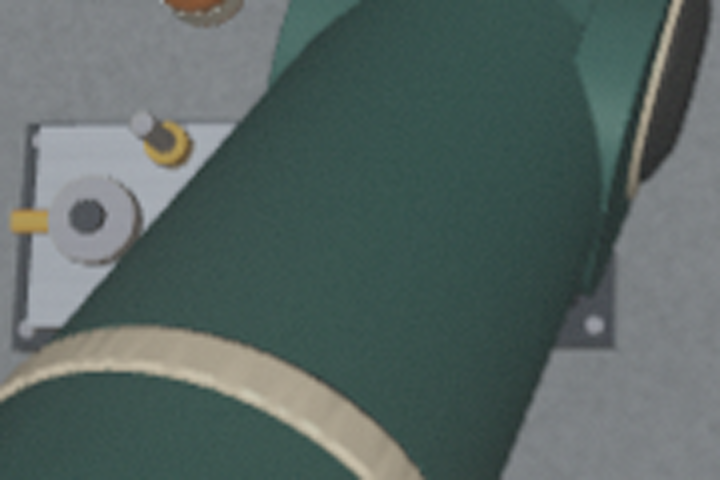

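Request:
send_rows --plan '[[[2.5, 0, 0, 1.5, 0, 0, 0], [2.5, 0, 0, 3, 0, 0, 0], [2.5, 0, 0, 4.2, 0, 0, 0], [2.5, 0, 0, 4.5, 0, 0, 0], [2.5, 0, 0, 4.5, 0, 0, 0]]]'

```text
time: 16.0
tcp_pos: [587.1, -25.3, 30.2]
eef_rot: [0.001, 0.707, 0.707, 0.0]
wrist_force: [0.3, -0.3, -2.4]
width: 31.3
```

```bash
python3 - <<'E'
from h import *
im=save("side","side13")[:,:,::-1];cv2.imwrite("pics/side13c.png",cv2.resize(im[190:310,220:360],None,fx=5,fy=5,interpolation=2)[:600])
s,p,M=st();print(p,s["time"],s["width"],s["wrist_force"],s["torque"]);go((587.5,-25,21.4),0.0)
print(imaging.place_of("side","wedge_tip")[:2])
E
```

```text
[587.26990738 -25.25849835  30.46447746] 16.05 31.671343291005225 [ 0.07453396  0.22363072 -1.35409764] [-0.07047932  0.00401837  0.02656579]
  option turn [0.002 0.001 0.   ]
  option turn [-2.000e-03  4.000e-03 -3.141e+00]
shift cm [0.03 0.02 0.91] turn [0.002 0.001 0.   ]
[{'location': [279.4, 267.7], 'conf': 0.94}]
```

View pics/side13c.png

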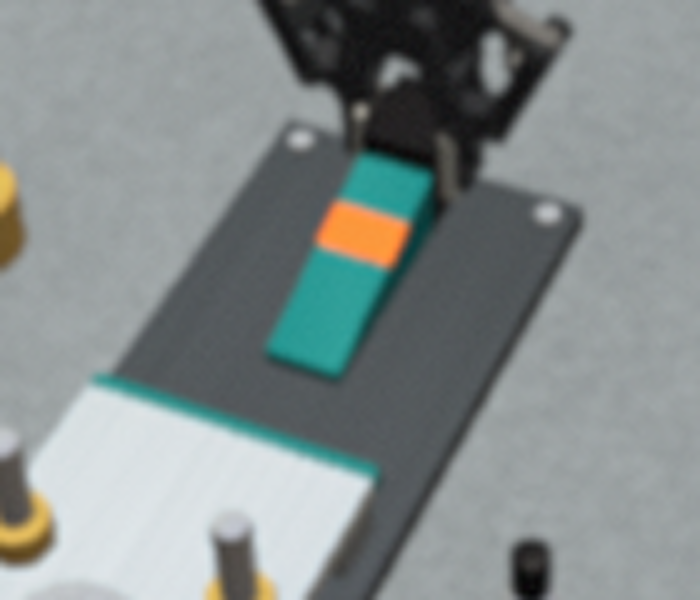

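Now lower to touch, reading the force.

Request:
send_rows --plan '[[[2.5, 0, 0, 0.3, 0, 0, 0], [2.5, 0, 0, 0.6, 0, 0, 0], [2.5, 0, 0, 0.8, 0, 0, 0], [2.5, 0, 0, 0.9, 0, 0, 0], [2.5, 0, 0, 0.9, 0, 0, 0]]]'

```text
time: 16.73
tcp_pos: [587.4, -25.1, 22.6]
eef_rot: [0.001, 0.707, 0.707, 0.001]
wrist_force: [-8.7, 2.3, 21.5]
width: 31.1
```

```bash
python3 - <<'E'
from h import *
im=save("side","side14")[:,:,::-1];cv2.imwrite("pics/side14c.png",cv2.resize(im[190:310,220:360],None,fx=5,fy=5,interpolation=2)[:600])
s,p,M=st();print(p,s["time"],s["width"],s["wrist_force"],s["torque"]);go((587.5,-25,21.4),0.0)
t=imaging.place_of("side","wedge_tip")[0]["location"];print(t,atz("side",t,12),proj("side",(587.5,85,12)))
e=imaging.place_of("side","plate_edge")[0]["location"];print(e,atz("side",e,30))
E
```

```text
[587.38983146 -25.15328682  22.5692264 ] 16.775 31.279098378669357 [-9.26745523  1.09576595 20.34959337] [ 0.28489881  2.09637785 -0.01734023]
  option turn [0.003 0.001 0.   ]
  option turn [-1.000e-03  4.000e-03 -3.141e+00]
shift cm [0.02 0.01 0.12] turn [0.003 0.001 0.   ]
[278.2, 268.2] [589.26652416  86.30753304  12.        ] [279.29937982 268.0047054 ]
[266.8, 276.8] [591.37502301 126.88939174  30.        ]
```

View pics/side14c.png

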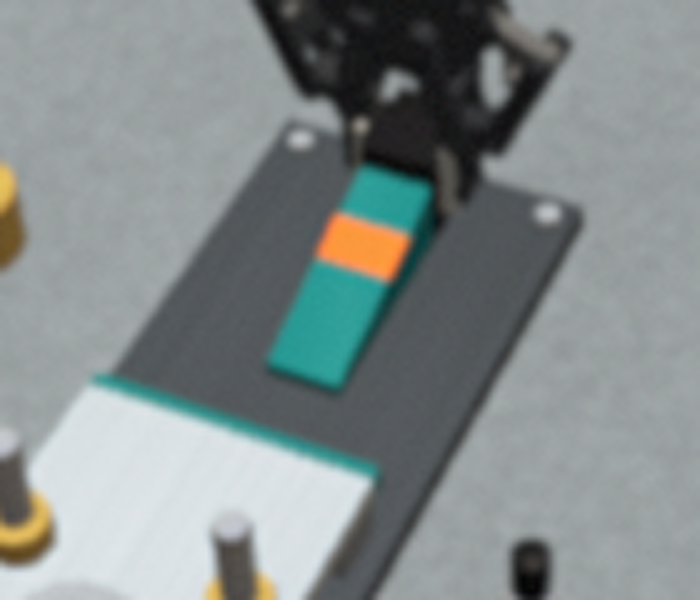

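Request:
send_rows --plan '[[[4.5, 0, 0, 0, 0, 0, 0], [4.5, 0, 0, 0, 0.002, 0, 0], [4.5, 0, 0, 0, 0.002, 0, 0], [2.5, 0, 0, 0, 0.002, 0, 0], [2.5, 0, 0, 0, 0.002, 0, 0]]]'

```text
time: 17.5
tcp_pos: [587.5, -25.2, 22.6]
eef_rot: [0.001, 0.707, 0.707, 0.0]
wrist_force: [0.4, -0.2, 2.3]
width: 31.4
```

Request:
send_rows --plan '[[[2.5, 0, 0, 0, 0, 0, 0], [2.5, 0, 0, 0, 0, 0, 0], [2.5, 0, 0, 0, 0, 0, 0], [2.5, 0, 0, 0, 0, 0, 0], [2.5, 0, 0, 0, 0, 0, 0]]]'

```text
time: 18.12
tcp_pos: [587.5, -25.2, 22.6]
eef_rot: [0.001, 0.707, 0.707, 0.0]
wrist_force: [-0.7, -0.7, 3.8]
width: 31.2
```

```bash
python3 - <<'E'
from h import *
im=save("side","side15")[:,:,::-1];cv2.imwrite("pics/side15c.png",cv2.resize(im[190:310,220:360],None,fx=5,fy=5,interpolation=2)[:600])
s,p,M=st();print(p,s["time"],s["width"],s["wrist_force"],s["torque"]);go((588,45,22),0.0)
t=imaging.place_of("side","wedge_tip")[0]["location"];print(t,atz("side",t,12))
E
```

```text
[587.54065632 -25.22018109  22.65242623] 18.175 31.25320359441655 [-0.51751433  0.85615471  2.13058951] [-0.0327111   0.11491884  0.02978312]
  option turn [0.001 0.001 0.   ]
  option turn [-1.000e-03  2.000e-03 -3.141e+00]
shift cm [7.02 0.05 0.06] turn [0.001 0.001 0.   ]
[279.9, 267.8] [586.64943791  84.06094419  12.        ]
```

View pics/side15c.png

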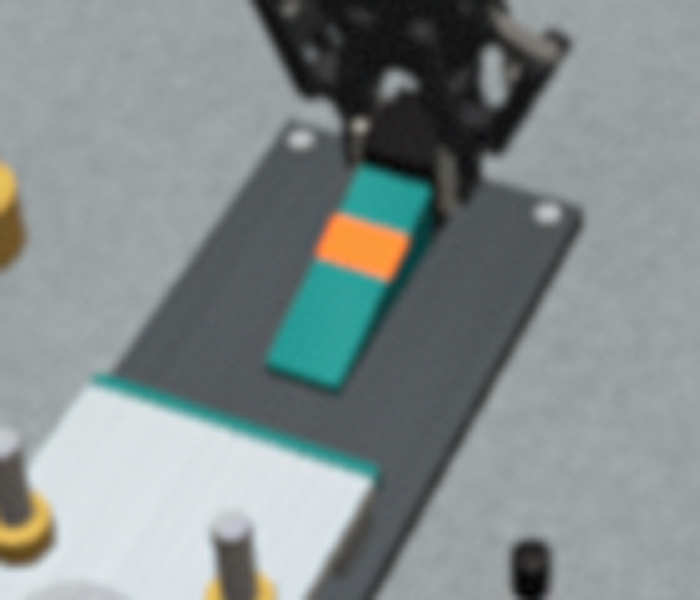

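Request:
send_rows --plan '[[[2.5, 1, 0.05, 0, 0, 0, 0], [2.5, 2.5, 0.05, 0, 0, 0, 0], [2.5, 4.5, 0.05, 0, 0, 0, 0], [2.5, 6.5, 0.05, 0, 0, 0, 0], [2.5, 7.2, 0.05, 0, 0, 0, 0]]]'

```text
time: 18.85
tcp_pos: [588.0, 49.2, 22.6]
eef_rot: [0.0, 0.706, 0.708, 0.0]
wrist_force: [-0.2, -4.0, 2.0]
width: 30.9
```

```bash
python3 - <<'E'
from h import *
im=save("side","side16")[:,:,::-1];cv2.imwrite("pics/side16c.png",cv2.resize(im[210:330,200:340],None,fx=5,fy=5,interpolation=2)[:600])
s,p,M=st();print(p,s["time"],s["width"],s["wrist_force"],s["torque"]);go((588,66,22.5),0.0)
E
```

```text
[588.07186602  49.54214229  22.66364001] 18.9 31.349303699442984 [-0.09761392  3.26033623  3.83732909] [0.57216915 0.02054876 0.01684654]
  option turn [ 0.001 -0.     0.003]
  option turn [ 0.000e+00  2.000e-03 -3.139e+00]
shift cm [ 1.65 -0.    0.02] turn [ 0.001 -0.     0.003]
```

View pics/side16c.png

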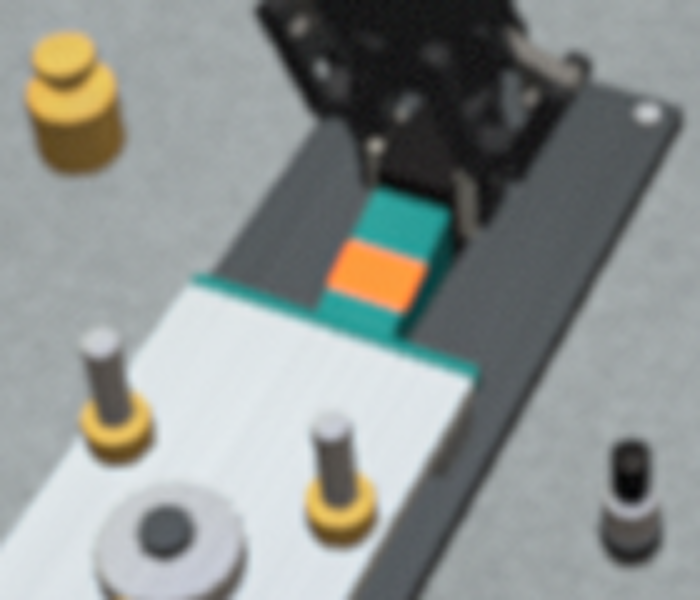

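Request:
send_rows --plan '[[[2.5, 0.4, 0, 0, 0, 0, 0], [2.5, 0.8, 0, 0, 0, 0, 0], [2.5, 1.2, 0, 0, 0, 0, 0], [2.5, 1.2, 0, 0, 0, 0, 0], [2.5, 1.2, 0, 0, 0, 0, 0]]]'

```text
time: 19.52
tcp_pos: [588.1, 61.7, 22.6]
eef_rot: [0.0, 0.706, 0.708, 0.001]
wrist_force: [0.2, 0.0, 3.3]
width: 31.3
```

Request:
send_rows --plan '[[[2.5, 0.2, 0, 0, 0, 0, 0], [2.5, 0.4, 0, 0, 0, 0, 0], [2.5, 0.6, 0, 0, 0, 0, 0], [2.5, 0.6, 0, 0, 0, 0, 0], [2.5, 0.6, 0, 0, 0, 0, 0]]]'

```text
time: 20.15
tcp_pos: [588.0, 66.4, 22.6]
eef_rot: [0.001, 0.707, 0.708, 0.0]
wrist_force: [0.4, -6.6, 3.5]
width: 31.6
```

```bash
python3 - <<'E'
from h import *
im=save("side","side17")[:,:,::-1];cv2.imwrite("pics/side17c.png",cv2.resize(im[210:330,200:340],None,fx=5,fy=5,interpolation=2)[:600])
s,p,M=st();print(p,s["time"],s["width"],s["wrist_force"],s["torque"]);go((588,74,22.5),0.0)
E
```

```text
[588.02031951  66.40122608  22.64494345] 20.2 31.78256551781306 [ 0.41607567 -7.03513012  2.53533321] [-1.40881867  0.07936115  0.01169585]
  option turn [0.001 0.001 0.001]
  option turn [-1.00e-03  2.00e-03 -3.14e+00]
shift cm [ 0.76 -0.    0.01] turn [0.001 0.001 0.001]
```

View pics/side17c.png

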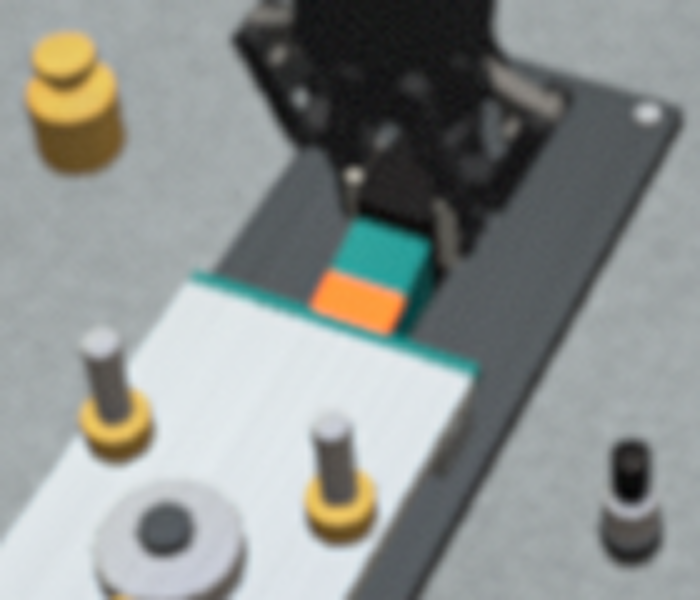

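Request:
send_rows --plan '[[[2.5, 0.3, 0, 0, 0, 0, 0], [2.5, 0.6, 0, 0, 0, 0, 0], [2.5, 0.8, 0, 0, 0, 0, 0], [2.5, 0.8, 0, 0, 0, 0, 0], [2.5, 0.8, 0, 0, 0, 0, 0]]]'

```text
time: 20.82
tcp_pos: [588.1, 73.2, 22.7]
eef_rot: [0.001, 0.707, 0.707, -0.0]
wrist_force: [0.6, -6.9, 3.3]
width: 31.3
```

```bash
cat > lift.py <<'E'
from h import *
def lift(name):
    im=save("side",name)
    ref=cv2.imread("pics/side0.png"); cur=cv2.imread(f"pics/{name}.png")
    g=lambda a:cv2.resize(cv2.cvtColor(a,6),None,fx=4,fy=4,interpolation=2)
    r,c=g(ref),g(cur)
    # patches: sensor(234,320), bushing bases/plate corner ; control: base corner, connector
    for n,(u,v),w,P in [("sensor",(234,320),16,(587,240,70)),("plateR",(283,291),9,(535,130,40)),("plateback",(255,350),12,(530,285,40)),("plateL",(242,270),9,(645,130,40)),("fixed base",(252,371),8,(517,300,12)),("connector",(326,308),12,(455,145,40))]:
        t=r[(v-w)*4:(v+w)*4,(u-w)*4:(u+w)*4]; m=8*4
        S=c[(v-w)*4-m:(v+w)*4+m,(u-w)*4-m:(u+w)*4+m]
        q=cv2.matchTemplate(S,t,cv2.TM_CCOEFF_NORMED);_,mx,_,l=cv2.minMaxLoc(q)
        d=(np.array(l)-m)/4
        J=proj("side",np.array(P)+[0,0,5])-proj("side",P)
        print(n,d,round(mx,3),"px/5mm",J.round(2),"lift",round(5*d@J/(J@J),1))
    cv2.imwrite(f"pics/{name}c.png",cv2.resize(cur[210:330,200:340],None,fx=5,fy=5,interpolation=2))
E
python3 - <<'E'
from lift import *
lift("side18")
s,p,M=st();print(p,s["time"],s["width"],s["wrist_force"],s["torque"])
E
```

```text
sensor [-0.25 -1.25] 0.997 px/5mm [-0.35 -1.77] lift 3.5
plateR [ 0.   -1.25] 0.994 px/5mm [-0.12 -1.71] lift 3.6
plateback [ 0. -1.] 0.995 px/5mm [-0.29 -1.66] lift 2.9
plateL [ 0.25 -1.25] 0.995 px/5mm [-0.29 -1.72] lift 3.4
fixed base [0. 0.] 1.0 px/5mm [-0.27 -1.57] lift 0.0
connector [0. 0.] 1.0 px/5mm [ 0.01 -1.7 ] lift 0.0
[588.00454818  73.1956433   22.61647879] 20.875 31.359260189837585 [ 0.52789079 -7.88143592  2.95811109] [-1.27931163 -0.02339272 -0.02285682]
```

View pics/side18c.png

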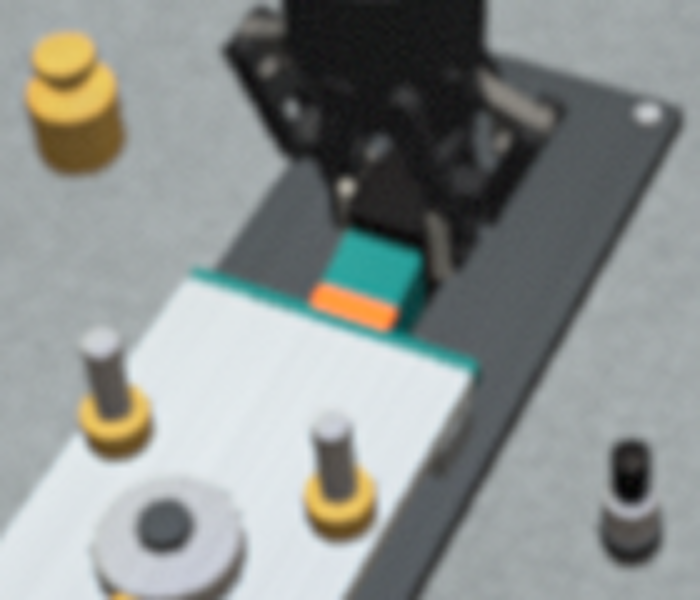

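Request:
send_rows --plan '[[[2.5, 0.2, 0, 0, 0, 0, 0], [2.5, 0.4, 0, 0, 0, 0, 0], [2.5, 0.6, 0, 0, 0, 0, 0], [2.5, 0.6, 0, 0, 0, 0, 0], [2.5, 0.6, 0, 0, 0, 0, 0]]]'

```text
time: 21.5
tcp_pos: [588.1, 77.9, 22.7]
eef_rot: [0.001, 0.707, 0.707, -0.001]
wrist_force: [-0.9, -7.0, 3.5]
width: 31.3
```

```bash
python3 - <<'E'
from lift import *
lift("side19")
s,p,M=st();print(p,M.round(3).tolist(),s["time"],s["width"],s["wrist_force"],s["torque"])
E
```

```text
sensor [-0.25 -1.75] 0.997 px/5mm [-0.35 -1.77] lift 4.9
plateR [-0.25 -1.75] 0.992 px/5mm [-0.12 -1.71] lift 5.1
plateback [ 0.  -1.5] 0.99 px/5mm [-0.29 -1.66] lift 4.4
plateL [ 0.5 -1.5] 0.992 px/5mm [-0.29 -1.72] lift 4.0
fixed base [0. 0.] 0.999 px/5mm [-0.27 -1.57] lift 0.0
connector [0. 0.] 1.0 px/5mm [ 0.01 -1.7 ] lift 0.0
[588.07653726  77.93481704  22.62284334] [[0.001, 1.0, 0.001], [1.0, -0.001, -0.003], [-0.003, 0.001, -1.0]] 21.55 31.22190612966925 [ 0.82349017 -6.8790848   3.26955075] [-1.28060476  0.05078815 -0.0137878 ]
```

View pics/side19c.png

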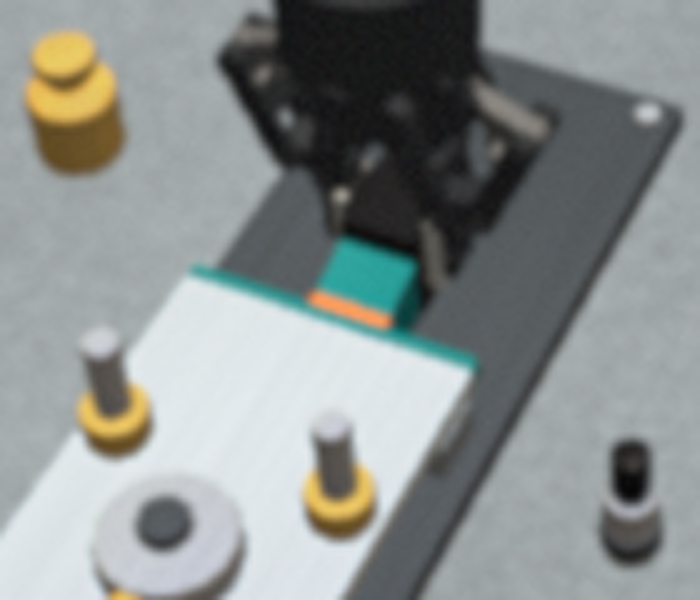

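View pics/side19.png

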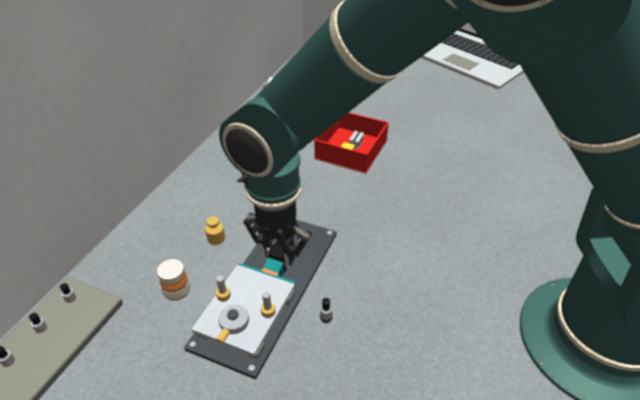

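```bash
python3 - <<'E'
from bench import workorder, telemetry
s=telemetry.observe();print(s["time"],s["wrist_force"],s["qvel"])
print(workorder.sign_off())
E
```

```text
21.55 [ 0.82349017 -6.8790848   3.26955075] [ 0.00065842  0.00039143 -0.00190118 -0.00027959 -0.0003292   0.0004506
  0.00048313]
the job is handed in; nothing more can be done
None
```

I put both offcuts in the red bin, then slid the wedge by its black block under the middle of the plate. I handed the job in at 21.55 s with the fingers still holding it; the sign-off returns no verdict.

What the last checks showed:
- **Lift:** image tracking of the plate gave 4.0–5.1 mm at four spots, about 4.7 mm on average. The spread is about what the 0.25-pixel tracking steps allow. Fixed reference points showed no movement.
- **Plate edge:** its front edge stands over the orange band of the wedge.
- **Tip position:** I worked this out from the gripper pose and did not see it directly. The tip should be about 60 mm past the edge, within about 1 mm of the middle, against the allowed 35–85 mm and 30 mm.
- **Grip and arm:** the finger opening was 31 mm on the 32 mm block, with a steady push of about 7 N and the arm at rest.
- **Bystanders:** the connector showed no shift in the tracking. The weight and jar I checked only by eye, and they look unmoved.

Two things disagreed slightly. The first touch lowering the wedge onto the runway pressed with about 21 N, so I released and gripped it again to relax it. Independent estimates of the plate edge and offcut positions differed by up to about 5 mm between the cameras and the networks, so I set the final position from the measured lift.

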